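Hang up the mug, then hold the carry tray up level for wiping the desk

TASK

The desk under the plywood carry tray is about to be wiped. First take the mug off the tray and hang it by its handle on the hook of the metal stand, letting go of it; then grip the tray by its upright centre board, lift it straight up about 10 cm clear of the desk with the roll of tape still lying in it, never tipping it, and finish while holding it there, level and still. Leave the other things on the desk where they are.

Things in the scene. Friction and masses are not known exactly. Their poses are not given: they have to be found in the camera images.
- mug_mid (a point): White ceramic mug standing upright in one half of the carry tray: 62 mm across, 95 mm tall, 4 mm wall, about 0.28 kg. The point is its centre, half-way up; z is its axis, up. Its handle stands out in its +y direction, up to 72 mm from the axis, and may point towards the tray's board or away from it. Let go on the hook, the mug swings about it and hangs slanting below its handle.
- mug_loop (a point): Middle of the opening of the mug's handle, 46.5 mm from the mug's axis and 2.5 mm above its mid-height, same axes as the mug. The handle is a closed loop of 10 mm round bar in the mug's y-z plane; the opening is 31 mm wide along y and 46 mm tall along z (23 mm above and below this point), its outer corners cut off. The hook passes through it along the mug's x.
- mug: The same mug; origin at the centre of its underside, same axes.
- hook_seat (a point): Point on the centre line of the stand's hook, where a handle should hang, 210 mm above the desk. The hook is an 8 mm round steel bar, level along this frame's x: from the post (55 mm away in +x, 16 mm round, ending 4 mm above the bar's centre line) towards -x, roughly to the robot, where from 27 to 37 mm past this point it bends up into a tip 19 mm above the centre line. z is up.
- stand: The metal stand that carries the hook, fixed to the desk. Origin on the desk straight below hook_seat, same axes; its round base (100 mm across, 12 mm thick) and post are centred 55 mm from there in +x.
- tray_grip (a point): Grip point of the carry tray, in the middle of its upright plywood centre board, 22 mm below the board's top edge, 98 mm above the tray's underside. The board is 14 mm thick along the tray's y and 90 mm wide along its x; it is gripped across its thickness. Mug and tape lie about 92 mm from it, one either side.
- tray: The plywood carry tray, loose on the desk: 320 mm long (its y), 140 mm wide (its x), 6 mm floor, rim 18 mm high, centre board 120 mm high across its middle, about 0.45 kg. Origin at the centre of its underside; z up.
- tape_mid (a point): Cardboard-coloured roll of tape, 90 mm across, 24 mm high, 0.06 kg, lying flat and loose in the other half of the tray. The point is its centre, half-way up. It stays in the tray.
- stapler_mid (a point): Stapler, 130 x 34 x 42 mm, lying along x in the middle of the desk, between tray and stand. Its centre. To be left alone.
- mouse_mid (a point): Computer mouse, 105 x 60 x 36 mm, at the back between pen cup and bottle. Its centre. To be left alone.
- bottle_mid (a point): Metal drinking bottle, 66 mm across, 200 mm tall, at the back left. Its centre. To be left alone.
- pencup_mid (a point): Pen cup with pens, 74 mm across, 100 mm tall (pens to 150 mm), at the back in the middle. Its cup's centre. To be left alone.
- plant_mid (a point): Small plant in a clay pot 80 mm across, 70 mm tall (leaves to 110 mm), at the back right. Its pot's centre. To be left alone.
Not all that is in view belongs to the job. What is shaped like the mug but pink or purple is not meant.

How it is judged (in metres and radians):
On the way, in this order (a step that is already met when the one before it is completed fails the run):
1. the mug hangs by its handle on the hook, let go (x of hook_seat in the frame of mug_mid between -0.045 and 0.045 m and y of hook_seat in the frame of mug_mid between 0.03 and 0.075 m and z of hook_seat in the frame of mug_mid between -0.035 and 0.04 m and contact force between mug and stand above 0.5 N and contact force between mug and the fingers below 0.1 N and contact force between mug and tray below 0.05 N and height (world z) of mug_mid above 0.08 m), for 0.3 s.
2. the tray is held up clear of the desk, level, the tape in it (height (world z) of tray between 0.06 and 0.2 m and angle between tray's own z axis and vertical below 0.12 rad and contact force between tray and the fingers above 1 N and contact force between tray and stand below 0.05 N and contact force between tray and mug below 0.05 N and distance of tray from where it was at the start of the episode below 0.25 m and x of tape_mid in the frame of tray between -0.07 and 0.07 m and y of tape_mid in the frame of tray between -0.16 and 0.16 m and z of tape_mid in the frame of tray between 0.005 and 0.06 m), for 0.3 s.
At the end, for the whole second after the job is handed in: The mug hangs with the hook through its handle, free of fingers, tray and desk; the tray is held by the fingers, 60 to 200 mm above the desk, under 250 mm from where it stood, within 0.12 rad of level, slower than 0.03 m/s and 0.2 rad/s, the tape in it (all of step 1 and all of step 2 and linear speed of tray below 0.03 m/s and angular speed of tray below 0.2 rad/s); the arm keeps its last pose, push and grip.
It fails at once if the tray is tipped by more than 0.35 rad (angle between tray's own z axis and vertical above 0.35 rad).
It fails at once if a bystander is moved by more than 30 mm (distance of any of stapler_mid, mouse_mid, bottle_mid, pencup_mid, plant_mid from where it was at the start of the episode above 0.03 m).
It also fails if it takes over 61 s, if anything falls off the work surface, if the arm or the gripper's body presses on something with over 40 N, if the wrist force passes 120 N, or if a joint passes its speed limit or range.

ROBOT

A 6-joint arm with a two-finger parallel gripper is mounted at the origin on the work surface. World frame = base frame: x ahead of the robot, y to its left, z up, the work surface at z = 0. Lengths are in mm, angles in degrees, forces in N, time in s.
With the tool pointing down it reaches from about 350 to 850 mm from the base axis. Payload 8.1 kg.
Tool frame: the origin (TCP) lies at the very end of the fingers, on their centre line; the grasp point (between the pads) lies 19 mm behind it; z points along the fingers, y is the line along which they close (so a half turn about z gives the same grasp; the last joint's range is limited). The gripper opens to 85 mm and grips with 20 to 120 N. Pads are 22 mm wide; open, the fingers measure 114 mm over their backs; the gripper's body (76 mm by 85 mm) begins 54 mm behind the grasp point. The pads swing forward as they close: fully open they stand 13 mm farther back than shut.
Start: joints at [-68.033, 7.471, 85.268, -0, 87.261, -4.893], TCP at [271.109, -535.262, 231.292] pointing down, gripper open.
Joint ranges: [-169.43, 169.43], [-51.17, 129.36], [1.28, 143.12], [-76.62, 256.62], [0, 156.53], [-152.29, 152.29]. Speed limits (degrees/s): [136.94, 136.94, 159.86, 180, 180, 180].

INTERFACE

Orientations are given as [roll, pitch, yaw] about the fixed x, y, z axes, in that order (R = Rz(yaw) Ry(pitch) Rx(roll)).
In Python, from bench import r gives the robot as it stands.
- The arm moves only by the shell command python3 -m jog 'ROWS' [FORCE]. ROWS is JSON, a list of rows, each a list of 7 numbers: the turn, a rotation vector about the tool's x, y, z in degrees, then the shift along the tool's x, y, z in mm, then the closure, from -1 (fully open) to 1 (shut), so that 0 is half open. A call has 1 to 5 rows; each row shifts and turns the commanded pose from where the row before left it, along the tool's axes as they then stand; what a row does not reach is not made up. A row lasts 1/10 s, in which the tool goes at most 50 mm and 8.59 degrees, less where a joint would pass 70% of its speed; a pose out of reach is approached as far as the arm can. A call is refused whole if a number of a shift passes 50 or a number of a turn 8.59, either way. A call with a gripper value outside its range is refused whole. The fingers move at their own pace and stop on an object; FORCE is the grip in N (left out, the last holds). Time passes only in rows, so rows that do not move let the fingers close. It gives the time, the measured TCP pose, the force, the opening and the grip force at its end, in the units of the state.
- r.sense(): the state, without advancing time (a new reading comes with each control period).
- r.snapshot(name): name is "scene" or "top" or "wrist"; returns a dict with "pixels" (400x640x3 uint8, red, green, blue), "fx", "fy", "cx", "cy" (pixels), "k1" (the pictures are not rectified: a ray, as slopes to the right and down, at radius r is drawn at 1 + k1 r^2 times it, then the intrinsics apply), "world_to_cam" (4x4, takes a point from world to camera coordinates); the wrist camera has in their place "hand_eye" (4x4, takes a point from camera to tool coordinates, whose origin is the TCP and whose axes are the flange's). Camera axes: x right, y up, looking along -z (the intrinsics and any distortion apply to the point x, -y, -z); pixel columns grow to the right and rows downward; lengths in mm; the calibration is good to about 2 mm. A picture is of the moment at which its call begins: read the wrist's pose just before it. There is no depth.
- r.hand_in(): hands the job in; it is judged then, once.
The state is a dict: "time": time; "joint_pos": joint angles; "qd": joint speeds; "joint_efforts": joint torques, N m; "tool_pos": TCP position; "tcp_rot": TCP orientation; "ft_force": force on the tool from outside, world axes, zero at the start; "wrist_torque": the same for the moment, N m; "finger_gap": finger opening in mm; "grip_force": force on a finger pad.
Only numpy, scipy, OpenCV 4.12 (cv2) and the standard library are available. Lean on these libraries where they do the work, as an engineer would, in place of code of your own. Each camera call takes 0.05 s, during which the arm holds its last target. There are 200 camera calls.

## Working session

There is one attempt and no reset: what is moved stays moved. The work goes in short steps, Python scripts to look and compute and a shell command to move; the robot and the scene stay as the last step left them, time stands still between calls to the robot, and variables do not carry over. Pictures are saved under pics/ and viewed, at most 15 in all, crops included, and the job is handed in when it is done.

```bash
ls; mkdir -p pics; cat > h.py <<'E'
import numpy as np, cv2
from scipy.spatial.transform import Rotation as R
from bench import r
def tool():
    s=r.sense(); T=np.eye(4); T[:3,:3]=R.from_euler('xyz',s['tcp_rot'],degrees=True).as_matrix(); T[:3,3]=s['tool_pos']; return T
def snap(n):
    T=tool(); d=r.snapshot(n)
    d['c2w']=T@np.array(d['hand_eye']) if 'hand_eye' in d else np.linalg.inv(np.array(d['world_to_cam']))
    return d
def save(d,f): cv2.imwrite('pics/'+f,np.asarray(d['pixels'])[:,:,::-1])
def ray(d,u,v):
    K=np.array([[d['fx'],0,d['cx']],[0,d['fy'],d['cy']],[0,0,1]],float)
    p=cv2.undistortPoints(np.array([[[u,v]]],float),K,np.array([d['k1'],0,0,0],float))[0,0]
    # k1 model: drawn = undist*(1+k1 r^2)
    v=d['c2w'][:3,:3]@np.array([p[0],-p[1],-1]); return d['c2w'][:3,3],v/np.linalg.norm(v)
def onz(d,u,v,z):
    o,k=ray(d,u,v); return o+k*(z-o[2])/k[2]
def tri(*rs):
    A=sum(np.eye(3)-np.outer(k,k) for o,k in rs); b=sum((np.eye(3)-np.outer(k,k))@o for o,k in rs)
    p=np.linalg.solve(A,b); return p,[round(float(np.linalg.norm(np.cross(p-o,k))),1) for o,k in rs]
def proj(d,p):
    c=(np.linalg.inv(d['c2w'])@np.append(p,1))[:3]; x,y=c[0]/-c[2],-c[1]/-c[2]; q=1+d['k1']*(x*x+y*y)
    return d['fx']*x*q+d['cx'],d['fy']*y*q+d['cy']
E
python3 - <<'E'
from h import *
for n in ['scene','top','wrist']:
    d=snap(n); save(d,n+'0.png'); np.save('pics/'+n+'0.npy',d,allow_pickle=True); print(n,d['c2w'].round(3).tolist(),d['fx'],d['k1'])
print(r.sense())
E
```

```text
pics
scene [[0.764, -0.491, 0.418, 967.241], [0.645, 0.57, -0.51, -567.187], [0.012, 0.659, 0.752, 1006.996], [0.0, 0.0, 0.0, 1.0]] 390.36513784346016 0.015098834870561425
top [[-0.005, 0.996, -0.092, 357.671], [-1.0, -0.005, 0.006, 15.242], [0.005, 0.092, 0.996, 1494.287], [0.0, 0.0, 0.0, 1.0]] 477.1579037803628 0.04349191149443203
wrist [[0.451, 0.845, 0.287, 345.786], [-0.892, 0.428, 0.145, -496.352], [-0.0, -0.321, 0.947, 372.565], [0.0, 0.0, 0.0, 1.0]] 351.6766323517476 -0.07733207544222435
{'time': 0.15, 'joint_pos': array([-6.80348075e+01,  7.50602173e+00,  8.53144245e+01,  1.64928405e-03,
        8.72593779e+01, -4.89327886e+00]), 'qd': array([ 0.05825307, -0.00227573, -0.17227113, -0.03947211, -0.07727744,
        0.07446098]), 'joint_efforts': array([-5.38430595e-04, -5.70066476e+01, -5.01155984e+01, -2.98662981e-04,
        9.73499991e-03, -1.77445463e-05]), 'tool_pos': array([ 270.94885885, -534.8860877 ,  230.48149905]), 'tcp_rot': array([-1.79920607e+02, -8.45028219e-03,  2.68583855e+01]), 'ft_force': array([-1.37608918,  0.65751669,  0.42962387]), 'wrist_torque': array([-0.00470267, -0.01158097,  0.00099618]), 'grip_force': 0.0, 'finger_gap': 85.6009040138811}
```

View pics/scene0.png

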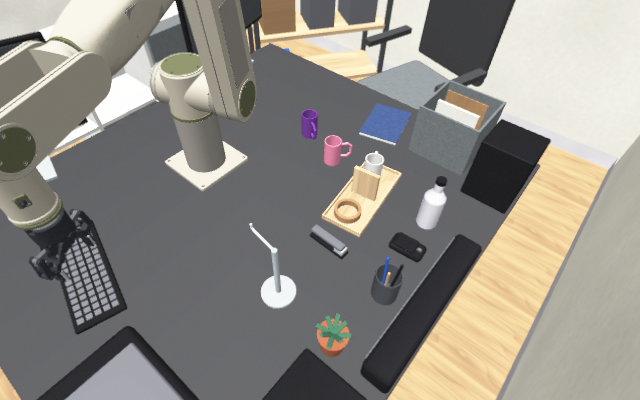

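View pics/top0.png

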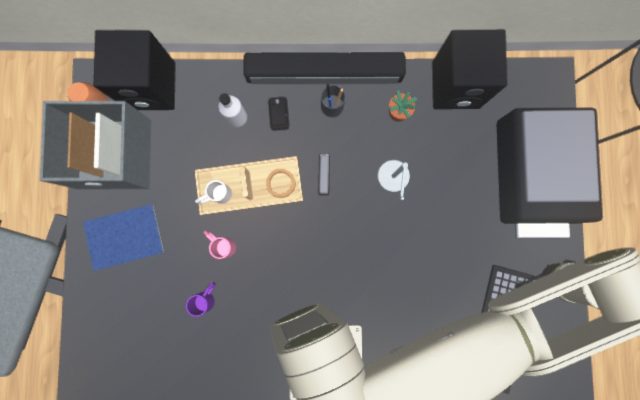

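Candidates: the white mug is at top (216,191) and scene (374,165), with its handle near (203,199) pointing away from the board. The pink mug is at top (222,247) and scene (333,150), and the purple one at top (200,301) and scene (310,124). I choose the white mug in the tray. Next is a close crop that also covers the stand.

```bash
python3 - <<'E'
from h import *
t=cv2.imread('pics/top0.png'); s=cv2.imread('pics/scene0.png')
up=lambda i,k:cv2.resize(i,None,fx=k,fy=k,interpolation=cv2.INTER_CUBIC)
c=np.zeros((600,800,3),np.uint8)
a=up(t[145:220,185:415],3.4);c[:a.shape[0],:a.shape[1]]=a
b=up(s[145:235,315:405],3.8);c[256:256+b.shape[0],:b.shape[1]]=b
b=up(s[218:308,240:305],3.8);c[256:256+b.shape[0],400:400+b.shape[1]]=b
cv2.imwrite('pics/crop1.png',c)
E
```

```text
(no output)
```

View pics/crop1.png

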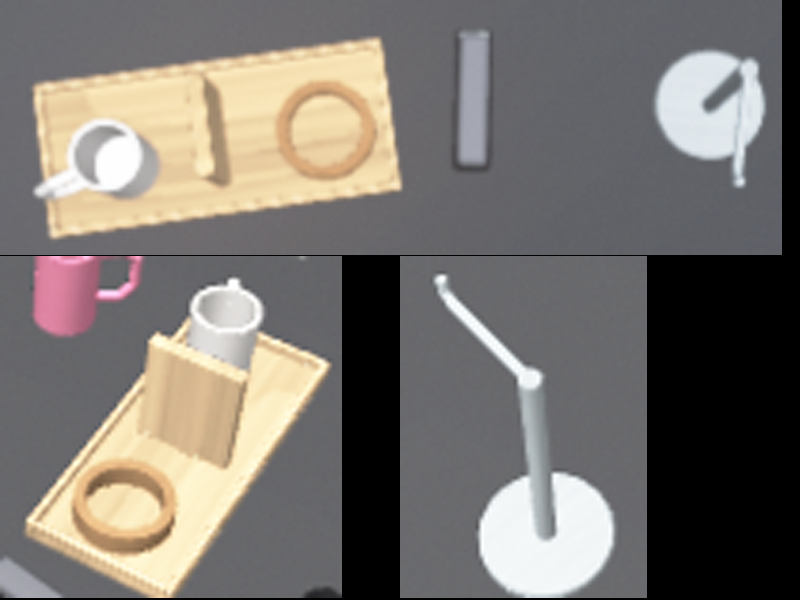

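The crop confirms the white mug in the tray, its handle away from the board (top about (197,201)). The hook runs from the post top at (405,165) to the tip at (402,199). Now I triangulate.

```bash
python3 - <<'E'
from h import *
t=np.load('pics/top0.npy',allow_pickle=True).item(); s=np.load('pics/scene0.npy',allow_pickle=True).item()
T=lambda x,y:(185+x/3.4-.35,145+y/3.4-.35); S=lambda x,y:(315+x/3.8-.35,145+(y-256)/3.8-.35); P=lambda x,y:(240+(x-400)/3.8-.35,218+(y-256)/3.8-.35)
for n,a,b in [('rim',T(106,156),S(226,310)),('posttop',T(749,67),P(530,380)),('hooktip',T(739,183),P(440,280)),('boardA',T(203,76),S(150,336)),('boardB',T(206,176),S(244,376)),('tape',T(326,129),S(124,492))]:
    p,e=tri(ray(t,*a),ray(s,*b)); print(n,p.round(1),e)
print('trayc',[onz(t,*T(*c),18).round(1).tolist() for c in [(34,85),(381,39),(400,188),(51,237)]])
print('handle',onz(t,*T(40,190),97).round(1),'base',onz(t,*T(710,105),12).round(1), 'rim95',onz(t,*T(106,156),101).round(1))
print('stap',onz(t,*T(473,100),42).round(1))
# colour tops: pose of tray by contour
E
```

```text
rim [510.9 319.4  99.5] [0.3, 0.3]
posttop [ 566.7 -217.4  213. ] [0.9, 0.9]
hooktip [ 473.  -205.   225.2] [0.3, 0.3]
boardA [543.  200.9 182.9] [31.8, 31.8]
boardB [527.7 260.9  69.2] [38.7, 38.7]
tape [541.3 135.2  37. ] [0.1, 0.1]
trayc [[585.2, 403.4, 18.0], [626.8, 86.3, 18.0], [489.0, 69.0, 18.0], [445.9, 385.4, 18.0]]
handle [481.8 375.8  97. ] base [ 564.9 -216.5   12. ] rim95 [510.5 318.9 101. ]
stap [566.3   2.1  42. ]
```

```bash
python3 -m jog '[[0,0,-8.5,0,0,-14,-1],[0,0,-8.5,0,0,-14,-1],[0,0,-8.5,0,0,-14,-1],[0,0,-8.5,0,0,-14,-1],[0,0,-8.5,0,0,-14,-1]]'
python3 -m jog '[[0,0,-8.5,0,0,0,-1],[0,0,-8.5,0,0,0,-1],[0,0,-8.5,0,0,0,-1],[0,0,-8.5,0,0,0,-1],[0,0,-8.5,0,0,0,-1]]'
python3 -m jog '[[0,0,-5,0,0,0,-1],[0,0,0,16,15,0,-1],[0,0,0,32,30,0,-1],[0,0,0,32,30,0,-1],[0,0,0,32,30,0,-1]]'
python3 -m jog '[[0,0,0,32,30,0,-1],[0,0,0,32,30,0,-1],[0,0,0,32,30,0,-1],[0,0,0,32,30,0,-1],[0,0,0,32,30,0,-1]]'
python3 -m jog '[[0,0,0,32,30,0,-1],[0,0,0,32,30,0,-1],[0,0,0,32,30,0,-1],[0,0,0,32,30,0,-1],[0,0,0,32,30,0,-1]]'
```

```text
time: 0.65
tool_pos: [271.0, -535.0, 301.4]
tcp_rot: [-180.0, -0.0, 69.7]
ft_force: [-0.4, 0.1, 0.9]
finger_gap: 85.7
grip_force: 0.0
time: 1.15
tool_pos: [271.0, -535.1, 300.8]
tcp_rot: [180.0, -0.0, 112.2]
ft_force: [-0.2, 0.3, -0.1]
finger_gap: 85.5
grip_force: 0.0
time: 1.65
tool_pos: [314.2, -386.3, 300.7]
tcp_rot: [180.0, -0.0, 116.8]
ft_force: [0.2, -0.3, 1.2]
finger_gap: 85.2
grip_force: 0.0
time: 2.15
tool_pos: [375.7, -175.7, 301.1]
tcp_rot: [180.0, 0.0, 116.8]
ft_force: [1.3, -0.5, -0.1]
finger_gap: 84.8
grip_force: 0.0
time: 2.65
tool_pos: [437.2, 35.0, 301.3]
tcp_rot: [180.0, 0.0, 116.9]
ft_force: [1.5, -0.8, -0.4]
finger_gap: 85.4
grip_force: 0.0
```

```bash

python3 -m jog '[[0,0,0,32,28,0,-1],[0,0,0,32,28,0,-1],[0,0,0,32,28,0,-1],[0,0,0,32,28,0,-1],[0,0,0,32,28,0,-1]]' >/dev/null
python3 -m jog '[[0,0,0,32,28,0,-1],[0,0,0,20,20,0,-1],[0,0,0,8,6,0,-1],[0,0,0,0,0,0,-1],[0,0,0,0,0,0,-1]]'
python3 - <<'E'
from h import *
d=snap('wrist'); save(d,'w1.png'); np.save('pics/w1.npy',d,allow_pickle=True); print(proj(d,[510.7,319,101]))
E
```

```text
time: 3.65
tool_pos: [510.7, 316.2, 301.1]
tcp_rot: [-180.0, 0.0, 116.9]
ft_force: [-0.0, -0.1, -0.1]
finger_gap: 85.3
grip_force: 0.0
(np.float64(317.8517209331072), np.float64(168.95695529517977))
```

View pics/w1.png

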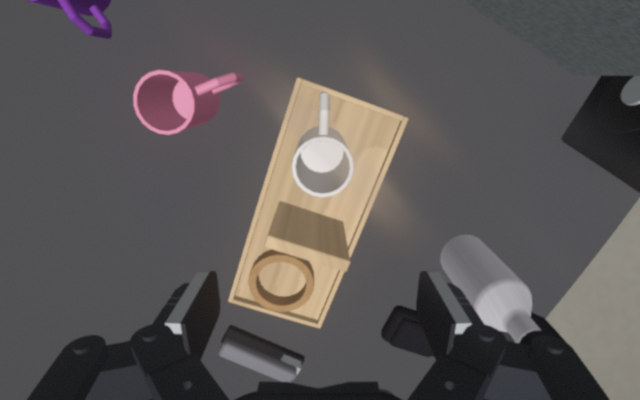

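The wrist view shows the white mug's rim centre at about (323,166), radius 31 px, and the handle running up to (324,95). The board's top edge runs from (266,240) to (348,269). I'll refine with rim and handle masks, then take a lower second view for triangulation.

```bash
cat > mug.py <<'E'
from h import *
def mug(d,box):
    im=np.asarray(d['pixels']); hsv=cv2.cvtColor(im,cv2.COLOR_RGB2HSV); u0,v0,u1,v1=box
    m=np.zeros(im.shape[:2],np.uint8); m[v0:v1,u0:u1]=((hsv[v0:v1,u0:u1,1]<45)&(hsv[v0:v1,u0:u1,2]>95))*255
    m=cv2.morphologyEx(m,cv2.MORPH_CLOSE,np.ones((3,3)))
    c=max(cv2.findContours(m,cv2.RETR_EXTERNAL,cv2.CHAIN_APPROX_NONE)[0],key=cv2.contourArea)[:,0]
    return m,c
E
python3 - <<'E'
from mug import *
d=np.load('pics/w1.npy',allow_pickle=True).item()
m,c=mug(d,(285,85,365,205))
for v in range(90,200,6):
    u=np.where(m[v]>0)[0]; print(v,(u.min(),u.max(),len(u)) if len(u) else None,end=' ')
lo=c[c[:,1]>160]; e=cv2.fitEllipse(c[c[:,1]>150]); print('\nell',e)
print('rim',onz(d,*e[0],101))
a=onz(d,324,97,80); b=onz(d,*e[0],101); print(a,np.degrees(np.arctan2(a[1]-b[1],a[0]-b[0]))-90)
print(d['c2w'][:3,3])
E
python3 -m jog '[[0,0,0,0,0,20,-1],[0,0,0,0,0,30,-1],[0,0,0,0,0,20,-1],[0,0,0,0,0,0,-1],[0,0,0,0,0,0,-1]]'
python3 - <<'E'
from h import *
d=snap('wrist'); save(d,'w2.png'); np.save('pics/w2.npy',d,allow_pickle=True)
E
```

```text
90 (np.int64(285), np.int64(364), 16) 96 (np.int64(285), np.int64(364), 22) 102 (np.int64(285), np.int64(328), 13) 108 (np.int64(285), np.int64(328), 11) 114 (np.int64(319), np.int64(328), 10) 120 (np.int64(319), np.int64(328), 10) 126 (np.int64(318), np.int64(328), 11) 132 (np.int64(306), np.int64(337), 32) 138 (np.int64(301), np.int64(342), 42) 144 (np.int64(298), np.int64(345), 48) 150 (np.int64(296), np.int64(348), 53) 156 (np.int64(293), np.int64(351), 59) 162 (np.int64(292), np.int64(353), 62) 168 (np.int64(292), np.int64(353), 62) 174 (np.int64(293), np.int64(352), 60) 180 (np.int64(295), np.int64(350), 56) 186 (np.int64(299), np.int64(346), 48) 192 (np.int64(306), np.int64(339), 34) 198 None 
ell ((322.2712707519531, 166.29432678222656), (60.311431884765625, 61.600563049316406), 87.8583755493164)
rim [513.39570569 323.40278079 101.        ]
[485.21232468 382.9462431   80.        ] 25.329341803065347
[474.11395331 391.48915025 443.26384032]
time: 4.2
tool_pos: [511.0, 316.0, 232.0]
tcp_rot: [-180.0, 0.0, 116.8]
ft_force: [0.0, 0.5, -0.0]
finger_gap: 85.4
grip_force: 0.0
```

View pics/w2.png

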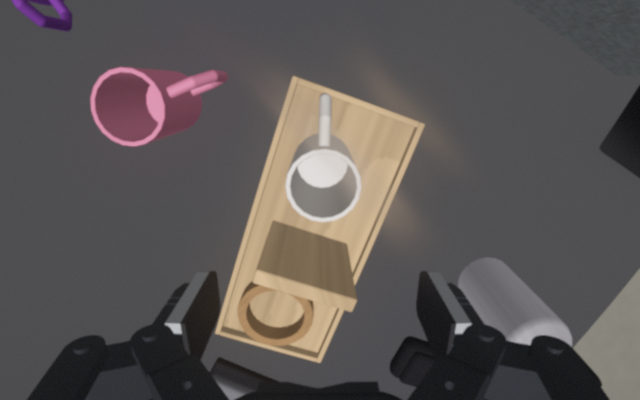

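The second view has the rim centre at about (323,184) and the handle tip at (325,95). The board's top face spans (258,273)–(356,297) near and (256,284)–(354,306) far.

```bash
python3 - <<'E'
from mug import *
d=np.load('pics/w1.npy',allow_pickle=True).item(); D=np.load('pics/w2.npy',allow_pickle=True).item()
t=np.load('pics/top0.npy',allow_pickle=True).item(); s=np.load('pics/scene0.npy',allow_pickle=True).item()
m,c=mug(D,(280,90,368,225)); e=cv2.fitEllipse(c[c[:,1]>165]); print(e)
T=lambda x,y:(185+x/3.4-.35,145+y/3.4-.35); S=lambda x,y:(315+x/3.8-.35,145+(y-256)/3.8-.35)
print('rim w1w2',tri(ray(d,322.3,166.3),ray(D,*e[0])),onz(D,*e[0],101))
print('rim all',tri(ray(d,322.3,166.3),ray(D,*e[0]),ray(t,*T(106,156)),ray(s,*S(226,310))))
for z in (60,80): 
    a=onz(D,325,95,z);b=onz(D,*e[0],101); print('handle',a,np.degrees(np.arctan2(a[1]-b[1],a[0]-b[0]))-90)
for z in (56,):  # handle bar near corner
    a=onz(D,324,140,84); print('inner',a,np.degrees(np.arctan2(a[1]-b[1],a[0]-b[0]))-90)
for n,a,b in [('far1',(266,241),(256,284)),('far2',(348,270),(354,306))]:
    print(n,tri(ray(d,*a),ray(D,*b)),onz(D,*b,120))
n1,n2=onz(D,258,273,120),onz(D,356,297,120); print(n1,n2)
print('board swap',tri(ray(t,*T(203,76)),ray(s,*S(244,376))),tri(ray(t,*T(206,176)),ray(s,*S(150,336))))
E
```

```text
((322.9642333984375, 184.8594512939453), (72.87435913085938, 75.6240005493164), 88.60780334472656)
rim w1w2 (array([514.08737599, 322.2502417 ,  95.18036865]), [0.0, 0.0]) [513.25397894 323.68732932 101.        ]
rim all (array([512.23078855, 321.61489849,  97.27515646]), [1.9, 1.9, 2.3, 2.1])
handle [484.1342197  385.95210548  60.        ] 25.064377120863057
handle [483.51189473 386.29116102  80.        ] 25.41164888562912
inner [498.98408451 354.07796163  84.        ] 25.152361092322053
far1 (array([493.99527717, 254.46890905, 163.3360078 ]), [1.4, 1.4]) [499.68498917 226.74905683 120.        ]
far2 (array([595.41405255, 227.79362031,  91.14139932]), [0.2, 0.2]) [583.20101787 244.55909693 120.        ]
[497.01996125 237.16344676 120.        ] [580.33086186 253.26231932 120.        ]
board swap (array([578.54545562, 234.5137912 , 125.77437569]), [3.4, 3.4]) (array([490.72186155, 229.70176151, 120.40642418]), [0.3, 0.3])
```

```bash

python3 -m jog '[[0,0,1.6,5,5,0,-1],[0,0,0,0,0,30,-1],[0,0,0,0,0,40,-1],[0,0,0,0,0,40,-1],[0,0,0,0,0,30,-1]]'
python3 -m jog '[[0,0,0,0,0,24,-1],[0,0,0,0,0,18,-1],[0,0,0,0,0,0,-1],[0,0,0,0,0,0,-0.3],[0,0,0,0,0,0,0]]' 40
python3 -m jog '[[0,0,0,0,0,0,0.3],[0,0,0,0,0,0,1],[0,0,0,0,0,0,1],[0,0,0,0,0,0,1],[0,0,0,0,0,0,1]]' 40
```

```text
time: 4.75
tool_pos: [513.6, 323.7, 91.0]
tcp_rot: [179.9, -0.0, 115.2]
ft_force: [0.5, -0.1, -0.8]
finger_gap: 85.0
grip_force: 0.0
time: 5.25
tool_pos: [514.7, 324.5, 52.1]
tcp_rot: [179.8, -0.0, 115.3]
ft_force: [-5.9, -3.0, 12.5]
finger_gap: 60.1
grip_force: 39.7
time: 5.75
tool_pos: [514.8, 324.6, 52.1]
tcp_rot: [179.8, -0.0, 115.3]
ft_force: [-1.6, -0.3, 6.5]
finger_gap: 59.8
grip_force: 44.4
```

```bash

python3 -m jog '[[0,0,0,0,0,-10,1],[0,0,0,0,0,-20,1],[0,0,0,0,0,-30,1],[0,0,0,0,0,-30,1],[0,0,8.2,0,0,-30,1]]' 40
python3 -m jog '[[0,0,8.2,0,0,-30,1],[0,0,8.2,0,0,-30,1],[0,0,8.2,0,0,-30,1],[0,0,0,0,0,-20,1],[0,0,0,0,0,-10,1]]' 40
python3 -m jog '[[0,0,0,-12,-1,0,1],[0,0,0,-25,-1,0,1],[0,0,0,-36,-2,0,1],[0,0,0,-36,-2,0,1],[0,0,0,-36,-2,0,1]]' 40
python3 -m jog '[[0,0,0,-36,-2,0,1],[0,0,0,-36,-2,0,1],[0,0,0,-36,-2,0,1],[0,0,0,-36,-2,0,1],[0,0,0,-36,-2,0,1]]' 40
python3 -m jog '[[0,0,0,-36,-2,0,1],[0,0,0,-36,-2,0,1],[0,0,0,-36,-2,0,1],[0,0,0,-36,-2,0,1],[0,0,0,-36,-2,0,1]]' 40
python3 -m jog '[[0,0,0,-36,-3,0,1],[0,0,0,-25,-2,0,1],[0,0,0,-10,0,0,1],[0,0,0,0,0,0,1],[0,0,0,0,0,0,1]]' 40
python3 - <<'E'
from h import *
d=snap('wrist'); save(d,'w3.png'); np.save('pics/w3.npy',d,allow_pickle=True)
E
```

```text
time: 6.25
tool_pos: [512.9, 323.7, 171.2]
tcp_rot: [180.0, -0.0, 107.0]
ft_force: [0.4, -0.0, -2.1]
finger_gap: 60.2
grip_force: 43.9
time: 6.75
tool_pos: [513.8, 324.1, 293.0]
tcp_rot: [179.8, -0.1, 82.5]
ft_force: [0.5, 0.2, -2.5]
finger_gap: 59.9
grip_force: 43.9
time: 7.25
tool_pos: [484.6, 179.1, 287.2]
tcp_rot: [-179.8, 0.1, 82.5]
ft_force: [0.6, -0.4, -2.3]
finger_gap: 60.0
grip_force: 43.9
time: 7.75
tool_pos: [450.9, 2.2, 287.5]
tcp_rot: [-179.9, 0.0, 82.5]
ft_force: [0.8, -1.0, -2.7]
finger_gap: 60.1
grip_force: 43.9
time: 8.25
tool_pos: [417.3, -174.5, 287.5]
tcp_rot: [-179.9, -0.0, 82.5]
ft_force: [0.0, 0.3, -2.5]
finger_gap: 60.2
grip_force: 43.9
time: 8.75
tool_pos: [404.5, -242.1, 288.5]
tcp_rot: [-179.9, -0.1, 82.5]
ft_force: [1.0, 0.2, -1.8]
finger_gap: 59.8
grip_force: 43.9
```

View pics/w3.png

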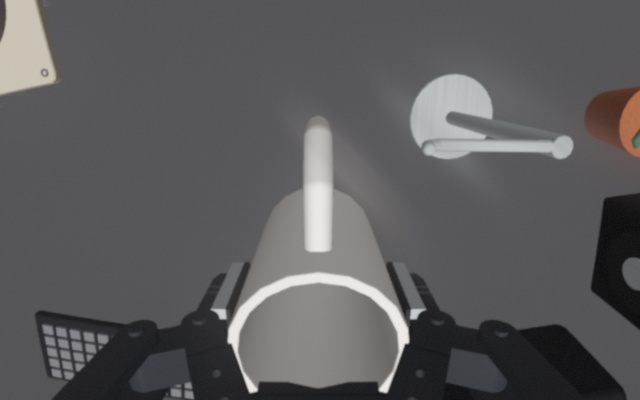

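The view shows the mug held upright with its handle on column 318. The hook runs from the post top at (563,147) to the tip at (430,148). I'll shift sideways for a second view.

```bash

python3 -m jog '[[0,0,0,-20,0,0,1],[0,0,0,-20,0,0,1],[0,0,0,-10,0,0,1],[0,0,0,0,0,0,1],[0,0,0,0,0,0,1]]' 40
python3 - <<'E'
from h import *
d=snap('wrist'); save(d,'w4.png'); np.save('pics/w4.npy',d,allow_pickle=True)
a=cv2.imread('pics/w3.png')[90:210,400:600]; b=cv2.imread('pics/w4.png')[40:180,400:600]
up=lambda i:cv2.resize(i,None,fx=4,fy=4,interpolation=cv2.INTER_CUBIC)[:300]
b=cv2.imread('pics/w4.png')[25:100,400:600]; a=a[30:105]
cv2.imwrite('pics/c2.png',np.vstack([up(a),up(b)])); print(proj(d,[473,-205,229]),proj(d,[566.5,-217,214]))
E
```

```text
time: 9.3
tool_pos: [398.5, -291.6, 289.2]
tcp_rot: [-180.0, -0.0, 82.5]
ft_force: [0.3, 0.1, -2.2]
finger_gap: 60.1
grip_force: 44.0
(np.float64(430.80671804582016), np.float64(63.625812662474345)) (np.float64(573.2093035027696), np.float64(69.8253841284606))
```

View pics/c2.png

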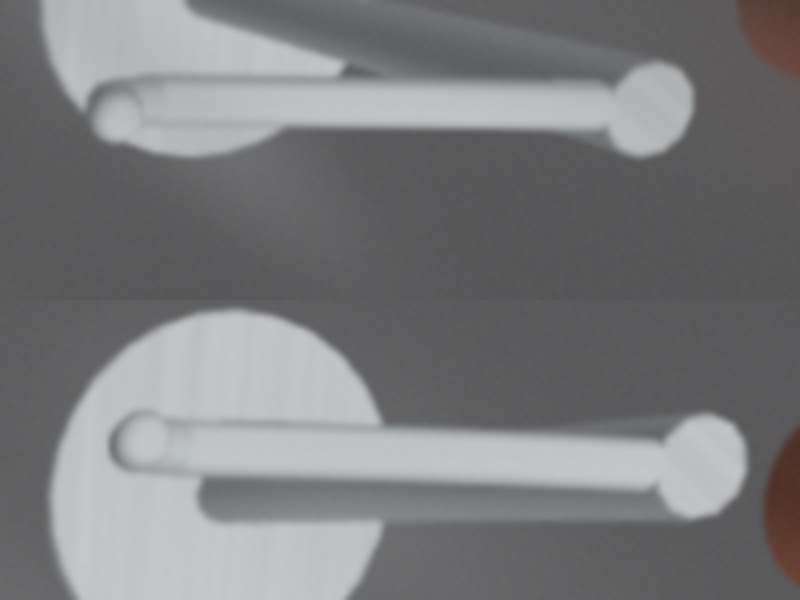

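```bash
python3 - <<'E'
from h import *
d=np.load('pics/w3.npy',allow_pickle=True).item(); D=np.load('pics/w4.npy',allow_pickle=True).item()
tip,e=tri(ray(d,428.1,147.6),ray(D,434.9,59.9)); pt,e2=tri(ray(d,562.1,147.1),ray(D,575.6,66.4)); print(tip,e,pt,e2)
post=np.mean([onz(d,562.1,147.1,214),onz(D,575.6,66.4,214)],0); print('post214',post, onz(d,562.1,147.1,214),onz(D,575.6,66.4,214))
b=[np.mean([onz(d,*p,211),onz(D,*q,211)],0) for p,q in [((442.1,145.1),(450.9,61.9)),((549.6,145.6),(562.1,65.9))]]; print(b)
for c,q in [(d,[(442.1,145.1),(549.6,145.6)]),(D,[(450.9,61.9),(562.1,65.9)])]:
    x=onz(c,*q[1],211)-onz(c,*q[0],211); print(np.degrees(np.arctan2(x[1],x[0])))
# handle vs tool in w3: direction of handle top bar
T=np.linalg.inv(d['c2w']); 
import numpy as np
TT=np.linalg.inv(d['c2w']@np.linalg.inv(np.array(d['hand_eye'])))
for p,z in [((318,250),322),((318,125),318)]:
    w=onz(d,*p,z); print('handle tool',(TT@np.append(w,1))[:3].round(1))
E
```

```text
[ 477.52899356 -203.11187729  221.70082892] [0.2, 0.2] [ 568.32451575 -215.10079867  213.21296342] [0.2, 0.2]
post214 [ 567.7659987  -214.97392523  214.        ] [ 567.54038585 -214.84865195  214.        ] [ 567.99161155 -215.09919851  214.        ]
[array([ 490.11006509, -204.95693501,  211.        ]), array([ 560.93344985, -213.88994763,  211.        ])]
-7.0147342949281795
-7.365252957506027
handle tool [ 30.1   0.8 -33.5]
handle tool [ 71.8   0.8 -29.4]
```

```bash

python3 -m jog '[[0,0,0,0,0,25,1],[0,0,0,0,0,30,1],[0,0,0,0,0,20,1],[0,0,0,15,2,0,1],[0,0,0,20,3,0,1]]' 40
python3 -m jog '[[0,0,0,16,3,0,1],[0,0,0,0,0,0,1],[0,0,0,0,0,0,1]]' 40
python3 - <<'E'
from h import *
up=lambda i:cv2.resize(i,(400,400),interpolation=cv2.INTER_CUBIC)
d=snap('wrist'); save(d,'w5.png'); np.save('pics/w5.npy',d,allow_pickle=True)
s=snap('scene'); save(s,'s5.png'); np.save('pics/s5.npy',s,allow_pickle=True)
print(proj(s,[513,-208,210]),proj(s,[419,-196,218]))
a=cv2.imread('pics/s5.png'); b=cv2.imread('pics/w5.png')
u,v=map(int,proj(s,[440,-210,210])); a=a[max(v-50,0):v+50,u-50:u+50]; print(u-50,v-50)
cv2.imwrite('pics/c5.png',np.hstack([up(a),b[0:400,200:600]]))
E
```

```text
time: 9.85
tool_pos: [407.7, -257.1, 214.2]
tcp_rot: [-179.9, -0.1, 82.4]
ft_force: [-0.2, 0.4, -2.2]
finger_gap: 59.9
grip_force: 44.1
time: 10.15
tool_pos: [413.6, -242.3, 215.5]
tcp_rot: [179.9, 0.1, 82.6]
ft_force: [-0.2, 0.1, -2.1]
finger_gap: 60.0
grip_force: 44.2
(np.float64(261.2832267005093), np.float64(236.71769738148095)) (np.float64(238.51744501394398), np.float64(212.70526436934443))
190 172
```

View pics/c5.png

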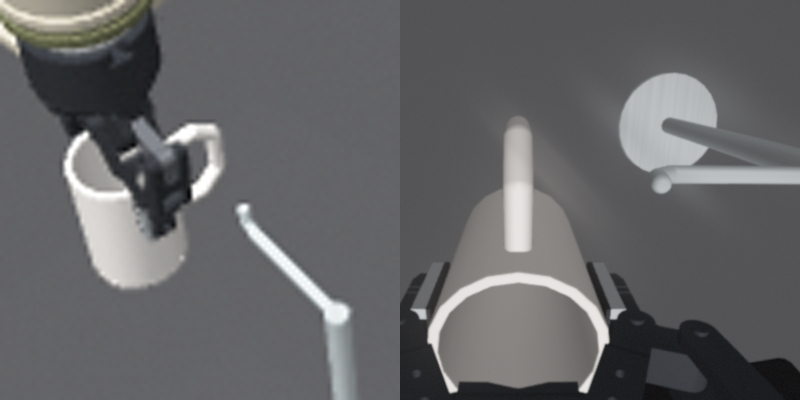

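The scene crop shows the mug upright with the open loop at about (242,213), level with the hook tip at (251,224). That matches the prediction, so I thread the loop on slowly.

```bash

python3 -m jog '[[0,0,0,0,8,0,1],[0,0,0,0,10,0,1],[0,0,0,0,10,0,1],[0,0,0,0,10,0,1],[0,0,0,0,7,0,1]]' 40
python3 -m jog '[[0,0,0,0,8,0,1],[0,0,0,0,9,0,1],[0,0,0,0,9,0,1],[0,0,0,0,5,0,1],[0,0,0,0,0,0,1]]' 40
python3 - <<'E'
from h import *
s=snap('scene'); save(s,'s6.png'); u,v=map(int,proj(s,[500,-210,200])); a=cv2.imread('pics/s6.png')[v-50:v+50,u-50:u+50]
print(u-50,v-50); t=snap('top'); save(t,'t6.png'); U,V=map(int,proj(t,[500,-220,210])); b=cv2.imread('pics/t6.png')[V-40:V+40,U-40:U+40]
up=lambda i:cv2.resize(i,(400,400),interpolation=cv2.INTER_CUBIC)
cv2.imwrite('pics/c6.png',np.hstack([up(a),up(b)]))
E
```

```text
time: 10.75
tool_pos: [458.5, -249.1, 214.0]
tcp_rot: [-180.0, -0.0, 82.5]
ft_force: [0.0, -0.9, -2.5]
finger_gap: 60.0
grip_force: 44.2
time: 11.25
tool_pos: [488.8, -253.0, 214.2]
tcp_rot: [-180.0, -0.0, 82.5]
ft_force: [-1.1, -0.1, -2.8]
finger_gap: 59.8
grip_force: 44.3
207 186
```

View pics/c6.png

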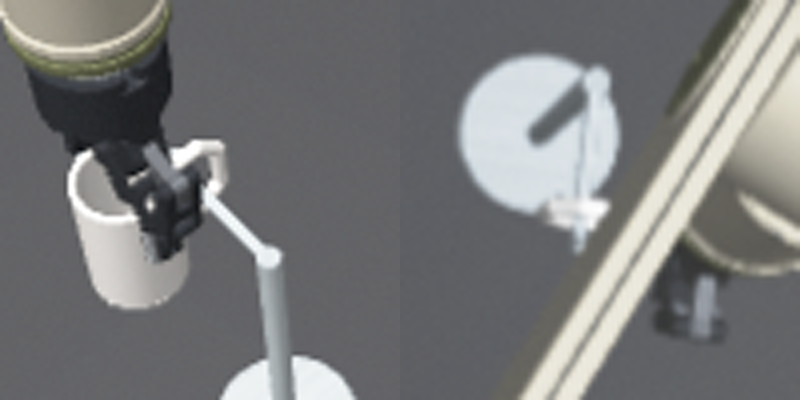

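The bar passes through the loop, with the tip visible in front of the handle in the top view. I advance to the seat and lower.

```bash

python3 -m jog '[[0,0,0,0,9,0,1],[0,0,0,0,9,0,1],[0,0,0,0,0,7,1],[0,0,0,0,0,8,1],[0,0,0,0,0,5,1]]' 40
python3 -m jog '[[0,0,0,0,0,2,1],[0,0,0,0,0,1,1],[0,0,0,0,0,0,1]]' 40
python3 -m jog '[[0,0,0,0,0,1,1],[0,0,0,0,0,1,1],[0,0,0,0,0,0,1]]' 40
```

```text
time: 11.85
tool_pos: [505.4, -255.0, 192.6]
tcp_rot: [-179.9, -0.0, 82.5]
ft_force: [-0.0, 0.1, -3.0]
finger_gap: 60.1
grip_force: 44.5
time: 12.15
tool_pos: [506.0, -255.3, 191.3]
tcp_rot: [-180.0, -0.0, 82.5]
ft_force: [0.4, 0.7, -1.9]
finger_gap: 60.0
grip_force: 44.5
time: 12.45
tool_pos: [506.0, -255.3, 189.3]
tcp_rot: [180.0, 0.0, 82.5]
ft_force: [0.2, 0.4, -2.7]
finger_gap: 59.9
grip_force: 44.5
```

```bash

python3 -m jog '[[0,0,0,0,0,1,1],[0,0,0,0,0,1,1],[0,0,0,0,0,0,1]]' 40
python3 -m jog '[[0,0,0,0,0,1,1],[0,0,0,0,0,1,1],[0,0,0,0,0,0,1]]' 40|sed -n '2p;4p'
```

```text
time: 12.75
tool_pos: [506.1, -255.3, 187.3]
tcp_rot: [180.0, 0.0, 82.5]
ft_force: [0.3, 0.2, -2.2]
finger_gap: 60.0
grip_force: 44.5
tool_pos: [506.5, -255.5, 186.6]
ft_force: [-2.7, 0.2, 5.9]
```

Contact at the expected height, with the force rising to +6 N. Now release.

```bash

python3 -m jog '[[0,0,0,0,0,0,0.1],[0,0,0,0,0,0,-0.3],[0,0,0,0,0,0,-1],[0,0,0,0,0,0,-1],[0,0,0,0,0,0,-1]]' 20
python3 -m jog '[[0,0,0,0,0,0,-1],[0,0,0,0,0,0,-1],[0,0,0,0,0,0,-1],[0,0,0,0,0,0,-1],[0,0,0,0,0,0,-1]]'
python3 -m jog '[[0,0,0,0,0,-8,-1],[0,0,0,0,0,-15,-1],[0,0,0,0,0,-20,-1],[0,0,0,0,0,-30,-1],[0,0,0,0,0,-30,-1]]'
python3 -m jog '[[0,0,0,0,0,-30,-1],[0,0,0,0,0,-15,-1],[0,0,0,0,0,0,-1]]'
python3 - <<'E'
from h import *
s=snap('scene'); save(s,'s7.png'); u,v=map(int,proj(s,[500,-210,200])); a=cv2.imread('pics/s7.png')[v-50:v+50,u-50:u+50]
d=snap('wrist');save(d,'w7.png'); b=cv2.imread('pics/w7.png')[:,120:520]
cv2.imwrite('pics/c7.png',np.hstack([cv2.resize(a,(400,400),interpolation=cv2.INTER_CUBIC),b]))
E
```

```text
time: 13.55
tool_pos: [506.0, -255.3, 185.1]
tcp_rot: [-180.0, -0.0, 82.5]
ft_force: [0.2, 0.6, 1.0]
finger_gap: 85.7
grip_force: 0.0
time: 14.05
tool_pos: [506.1, -255.3, 185.3]
tcp_rot: [180.0, 0.0, 82.5]
ft_force: [-0.0, 0.2, 0.6]
finger_gap: 85.7
grip_force: 0.0
time: 14.55
tool_pos: [506.0, -255.3, 290.7]
tcp_rot: [180.0, 0.0, 82.5]
ft_force: [0.6, 0.2, 0.5]
finger_gap: 85.5
grip_force: 0.0
time: 14.85
tool_pos: [507.1, -256.0, 337.2]
tcp_rot: [179.7, 0.1, 82.5]
ft_force: [0.7, -0.4, -0.1]
finger_gap: 85.3
grip_force: 0.0
```

View pics/c7.png

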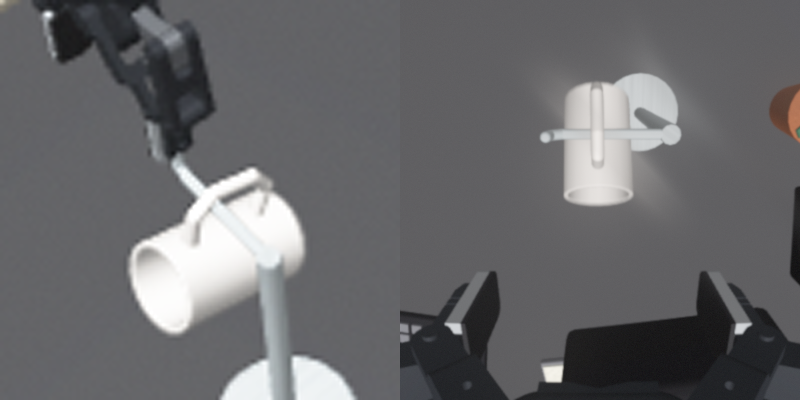

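The mug hangs by its handle, slanting, clear of the fingers; the bar runs through the loop in both views. Next I move over the tray, turn to its yaw, and measure the board again.

```bash

python3 -m jog '[[0,0,0,20,-1,0,-1],[0,0,0,40,-3,0,-1],[0,0,0,45,-3,0,-1],[0,0,0,45,-3,0,-1],[0,0,0,45,-3,0,-1]]' >/dev/null
python3 -m jog '[[0,0,0,45,-3,0,-1],[0,0,0,45,-3,0,-1],[0,0,0,45,-3,0,-1],[0,0,0,45,-3,0,-1],[0,0,0,45,-3,0,-1]]' >/dev/null
python3 -m jog '[[0,0,0,40,-3,0,-1],[0,0,0,25,-1,0,-1],[0,0,0,11,0,0,-1],[0,0,0,0,0,0,-1],[0,0,8.3,0,0,0,-1]]'
python3 -m jog '[[0,0,8.3,0,0,0,-1],[0,0,8.3,0,0,0,-1],[0,0,8.3,0,0,0,-1],[0,0,8.3,0,0,0,-1],[0,0,8.3,0,0,0,-1]]' >/dev/null
python3 -m jog '[[0,0,8.3,0,0,0,-1],[0,0,8.3,0,0,0,-1],[0,0,8.3,0,0,0,-1],[0,0,0,0,0,0,-1],[0,0,0,0,0,0,-1]]'
python3 - <<'E'
from h import *
d=snap('wrist'); save(d,'w8.png'); np.save('pics/w8.npy',d,allow_pickle=True)
E
```

```text
time: 16.45
tool_pos: [539.2, 239.5, 332.1]
tcp_rot: [-179.9, 0.1, 74.1]
ft_force: [-0.7, -0.1, -0.0]
finger_gap: 85.3
grip_force: 0.0
time: 17.45
tool_pos: [539.5, 239.2, 333.0]
tcp_rot: [180.0, 0.0, 7.9]
ft_force: [-0.3, 0.3, -0.5]
finger_gap: 85.4
grip_force: 0.0
```

View pics/w8.png

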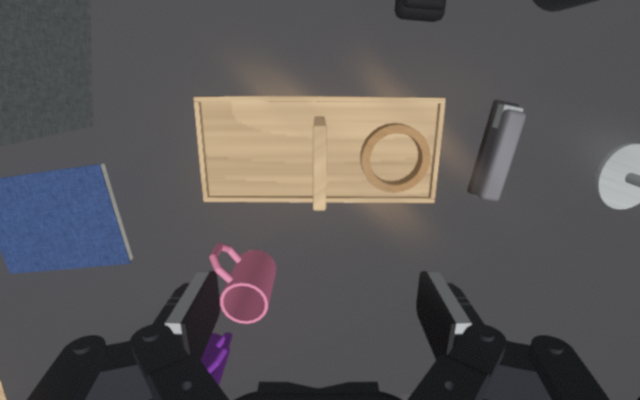

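Tray and tool are aligned: the board's top face lies on column 320, rows 118–209, and the tape is still in at (397,158). A second, lower view gives its height.

```bash

python3 -m jog '[[0,0,0,0,0,20,-1],[0,0,0,0,0,40,-1],[0,0,0,0,0,20,-1],[0,0,0,0,0,0,-1],[0,0,0,0,0,0,-1]]'
python3 - <<'E'
from h import *
D=snap('wrist'); save(D,'w9.png')
d=np.load('pics/w8.npy',allow_pickle=True).item()
def ends(c,u=320,r=(100,290)):
    im=cv2.cvtColor(np.asarray(c['pixels']),cv2.COLOR_RGB2HSV).astype(float)
    m=((im[...,2]>175)&(im[...,1]>40)&(im[...,1]<140)).astype(np.uint8)
    return m
up=lambda i:cv2.resize(i,(400,520),interpolation=cv2.INTER_CUBIC)
a=cv2.imread('pics/w8.png')[100:230,270:370]; b=cv2.imread('pics/w9.png')[100:282,250:390]
cv2.imwrite('pics/c9.png',np.hstack([up(a),up(b)])); np.save('pics/w9.npy',D,allow_pickle=True)
E
```

```text
time: 18.0
tool_pos: [539.4, 240.3, 253.7]
tcp_rot: [180.0, 0.0, 7.8]
ft_force: [-0.5, -0.0, 0.8]
finger_gap: 85.5
grip_force: 0.0
```

View pics/c9.png

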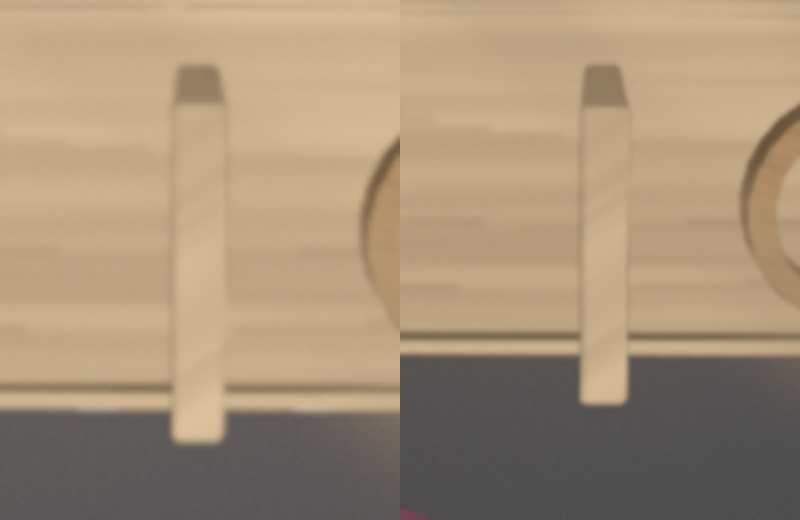

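```bash
python3 - <<'E'
from h import *
d=np.load('pics/w8.npy',allow_pickle=True).item();D=np.load('pics/w9.npy',allow_pickle=True).item()
a,e=tri(ray(d,319.4,125.4),ray(D,321.4,137.1)); b,f=tri(ray(d,319.1,210.1),ray(D,321.1,241.1)); print(a,e,b,f)
p,q=onz(D,321.4,137.1,120),onz(D,321.1,241.1,120); print(p,q,(p+q)/2,np.degrees(np.arctan2(*(p-q)[1::-1])))
T=np.linalg.inv(tool())
print((T@np.append((p+q)/2,1)).round(1))
E
```

```text
[584.9116466  244.6131104  127.56820774] [0.0, 0.0] [493.88305694 232.02662565 116.11733634] [0.1, 0.1]
[583.85380469 244.38271371 120.        ] [495.68143592 232.24018362 120.        ] [539.76762031 238.31144866 120.        ] 7.841084754081369
[ -0.9   2.3 135.    1. ]
```

```bash

python3 -m jog '[[0,0,0,-1,2,25,-1],[0,0,0,0,0,40,-1],[0,0,0,0,0,45,-1],[0,0,0,0,0,35,-1],[0,0,0,0,0,20,-1]]'
python3 -m jog '[[0,0,0,0,0,13,-1],[0,0,0,0,0,0,-1],[0,0,0,0,0,0,-0.4],[0,0,0,0,0,0,0],[0,0,0,0,0,0,0.4]]' 60
python3 -m jog '[[0,0,0,0,0,0,0.7],[0,0,0,0,0,0,1],[0,0,0,0,0,0,1],[0,0,0,0,0,0,1],[0,0,0,0,0,0,1]]' 70
```

```text
time: 18.55
tool_pos: [538.4, 238.3, 86.9]
tcp_rot: [180.0, 0.1, 7.8]
ft_force: [-0.7, -0.8, 0.7]
finger_gap: 85.0
grip_force: 0.0
time: 19.05
tool_pos: [540.0, 238.9, 77.2]
tcp_rot: [-180.0, -0.2, 7.8]
ft_force: [-0.3, -0.1, -0.1]
finger_gap: 44.0
grip_force: 0.0
time: 19.55
tool_pos: [539.2, 238.6, 76.1]
tcp_rot: [-180.0, -0.1, 7.8]
ft_force: [-0.8, -1.1, 5.8]
finger_gap: 13.0
grip_force: 69.7
```

Gripped on the 14 mm board at 70 N. Now lift slowly by 100 mm.

```bash

python3 -m jog '[[0,0,0,0,0,-3,1],[0,0,0,0,0,-6,1],[0,0,0,0,0,-8,1],[0,0,0,0,0,-10,1],[0,0,0,0,0,-10,1]]' 70
python3 -m jog '[[0,0,0,0,0,-10,1],[0,0,0,0,0,-10,1],[0,0,0,0,0,-10,1],[0,0,0,0,0,-10,1],[0,0,0,0,0,-9,1]]'
python3 -m jog '[[0,0,0,0,0,-8,1],[0,0,0,0,0,-6,1],[0,0,0,0,0,-3,1],[0,0,0,0,0,0,1],[0,0,0,0,0,0,1]]'
python3 -m jog '[[0,0,0,0,0,0,1],[0,0,0,0,0,0,1],[0,0,0,0,0,0,1],[0,0,0,0,0,0,1],[0,0,0,0,0,0,1]]'
python3 - <<'E'
from h import *
s=snap('scene'); save(s,'s10.png'); a=cv2.imread('pics/s10.png')[110:310,200:450]
cv2.imwrite('pics/c10.png',cv2.resize(a,(740,592),interpolation=cv2.INTER_CUBIC))
E
```

```text
time: 20.05
tool_pos: [538.7, 238.5, 113.2]
tcp_rot: [-180.0, -0.0, 7.8]
ft_force: [0.3, -0.2, -5.1]
finger_gap: 13.1
grip_force: 68.1
time: 20.55
tool_pos: [538.8, 238.5, 162.3]
tcp_rot: [-180.0, -0.0, 7.8]
ft_force: [0.1, 0.6, -6.0]
finger_gap: 13.3
grip_force: 68.1
time: 21.05
tool_pos: [538.5, 238.4, 177.8]
tcp_rot: [180.0, 0.0, 7.8]
ft_force: [-0.8, -0.4, -5.6]
finger_gap: 13.4
grip_force: 68.1
time: 21.55
tool_pos: [538.7, 238.4, 178.2]
tcp_rot: [180.0, 0.0, 7.8]
ft_force: [-0.5, 0.7, -5.2]
finger_gap: 13.2
grip_force: 68.1
```

View pics/c10.png

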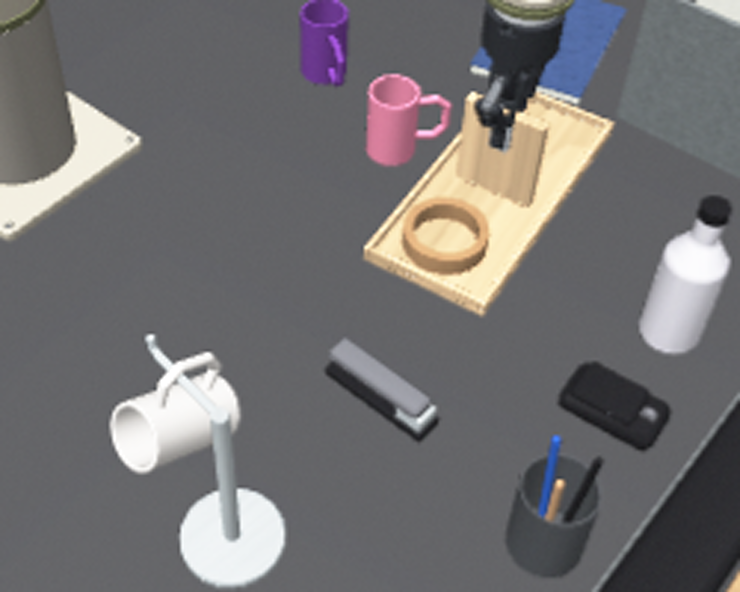

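The tray is held level about 10 cm up with the tape in it, the mug hangs on the hook, and the other things are untouched. The wrist carries about 5.3 N, which fits the tray plus tape.

```bash
python3 -c "
from bench import r
print(r.hand_in())"
```

```text
the job is handed in; nothing more can be done
None
```

The job is handed in: in the last picture and readings the mug hung free on the hook, and the tray was held level and still about 10 cm up with the tape in it; the hand-in gave no verdict.

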